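Flag the used-up spools on the thread rack

TASK

Two of the four spools on the thread rack have run out of thread. Turn over the flip tag in front of each bare spool: with a fingertip push its free edge gently up from below and over its hinge, until it lies flat toward the spools with its cross face up. Leave the tags of the wound spools lying as they are, and leave the spools and everything else where they stand; nothing is to be gripped or picked up.

Things in the scene. Friction and masses are not known exactly. Their poses are not given: they have to be found in the camera images.
- rack: beech thread rack, fixed: shelf 144 mm deep (x), 360 wide (y), 14 thick, top 56 mm above the table, on a 16 mm cheek at each end, open below. Origin on the table under the shelf's middle; x to the back, y to the left. Front edge x = -72 mm. Four spool wells in a row at x = +46, y = +129, +57, -15, -87 mm; before each its own flip tag, all hinged on a line along y at x = -44 mm, 63 mm above the table
- tag_1 (a joint): angle of flip tag 1 of 4, counted from the left (rack y = +129 mm), rad: 0 = flat toward the front, ring face up; 1.57 = upright; 3.14 (stop) = flat toward the spools, cross face up. Light hinge: falls back if let go before upright, sinks on over by its own weight once past it
- tag_2 (a joint): angle of flip tag 2 of 4, counted from the left (rack y = +57 mm), rad: 0 = flat toward the front, ring face up; 1.57 = upright; 3.14 (stop) = flat toward the spools, cross face up. Same kind as tag 1
- tag_3 (a joint): angle of flip tag 3 of 4, counted from the left (rack y = -15 mm), rad: 0 = flat toward the front, ring face up; 1.57 = upright; 3.14 (stop) = flat toward the spools, cross face up. Same kind as tag 1
- tag_4 (a joint): angle of flip tag 4 of 4, counted from the left (rack y = -87 mm), rad: 0 = flat toward the front, ring face up; 1.57 = upright; 3.14 (stop) = flat toward the spools, cross face up. Same kind as tag 1
- tag_1_edge (a point): middle of the free edge of flip tag 1, on its mid plane. The tag is a white plate 42 mm wide, 4 mm thick, 58 mm from hinge line to free edge, 25 g. At angle 0 this edge is 63 mm above the table and stands 30 mm out beyond the shelf's front edge, nothing beneath it. x axis: from free edge to hinge; z axis: out of the ring face
- tag_2_edge (a point): middle of the free edge of flip tag 2, like tag 1
- tag_3_edge (a point): middle of the free edge of flip tag 3, like tag 1
- tag_4_edge (a point): middle of the free edge of flip tag 4, like tag 1
- place_1 (a point): middle of the floor of spool well 1, straight behind flip tag 1 (wells are 31 mm wide, 4 mm deep)
- place_2 (a point): middle of the floor of spool well 2, straight behind flip tag 2
- place_3 (a point): middle of the floor of spool well 3, straight behind flip tag 3
- place_4 (a point): middle of the floor of spool well 4, straight behind flip tag 4
- thread_teal_mid (a point): wound spool of teal thread, 44 mm tall, loose in one of the wells. The flanges are 27 mm across; this point lies on the spool's axis at mid height
- thread_mustard_mid (a point): wound spool of mustard thread, 52 mm tall, loose in one of the wells. The flanges are 27 mm across; this point lies on the spool's axis at mid height
- bare_spool_a_mid (a point): used-up spool with no thread left, only flanges on a thin 11 mm core, white, 44 mm tall, loose in one of the wells. The flanges are 27 mm across; this point lies on the spool's axis at mid height
- bare_spool_b_mid (a point): another used-up spool with no thread, only flanges on a thin 11 mm core, white, 52 mm tall, loose in one of the wells. The flanges are 27 mm across; this point lies on the spool's axis at mid height
- thimble: steel thimble, 19 mm wide, 22 mm tall, loose on the right end of the rack's shelf; origin under its middle
- pin_box: milky box of pins with a lid, 60x64x27 mm, loose on the table to the right before the rack; origin under its middle
- seam_ripper: green capped seam ripper, 136x20x20 mm, loose on the table before the rack; origin under its middle, x along it
- chalk_white: white tailor's chalk cake, 41x33x6 mm, loose on the table before the rack; origin under its middle
Mind the look-alikes: they are no part of the job. What is shaped like the part that bears bare_spool_a_mid but black is not meant.

How it is judged:
By the outcome, as a careful person would: the job done as asked, in the order asked, and still so for the second after the job is handed in, with the robot touching nothing.
It also fails if it takes over 56 s, if anything falls off the work surface, if the arm or the gripper's body presses on something with over 40 N, if the wrist force passes 120 N, or if a joint passes its speed limit or range.

ROBOT

A 6-joint arm with a two-finger parallel gripper is mounted at the origin on a cart in front of the work surface, level with it; the furniture and walls round the work are solid. World frame = base frame: x ahead of the robot, y to its left, z up, the work surface at z = 0. Lengths are in m, angles in rad, forces in N, time in s.
With the tool pointing down it reaches from about 0.35 to 0.8 m from the base axis. Payload 7.3 kg.
Tool frame: the origin (TCP) lies between the finger pads; the fingertips stand 25 mm ahead of it and the grasp point (between the pads) lies 6 mm ahead of it (r.tip_extent is the distance from the TCP to the fingertips, in m); z points along the fingers, y is the line along which they close (so a half turn about z gives the same grasp; the last joint's range is limited). The gripper opens to 85 mm and grips with 20 to 120 N. Pads are 22 mm wide; open, the fingers measure 114 mm over their backs; the gripper's body (76 mm by 85 mm) begins 54 mm behind the grasp point. The pads swing forward as they close: fully open they stand 13 mm farther back than shut.
Start: joints at [-1.483, 0.342, 1.524, -0, 1.275, -0.146], TCP at [0.122, -0.511, 0.256] pointing down, gripper open.
Joint ranges: [-2.53, 2.53], [-0.77, 2.02], [0.04, 2.7], [-1, 4.14], [0.28, 2.66], [-3.11, 3.11]. Speed limits (rad/s): [2.57, 2.57, 3.14, 3.14, 3.14, 3.14].

INTERFACE

Orientations are given as a unit quaternion [x, y, z, w].
In Python, from workcell import r, command_gripper, optics gives the robot as it stands. The module is installed in compiled form; this text tells all that it offers. Calls block until the motion is done:
- r.reach(position, orientation): joint-space move of the TCP to a pose.
- r.move_straight(position, orientation=None, speed=0.15, max_force=None): straight line of the TCP; orientation=None keeps the orientation; speed is the mean speed in m/s. With max_force (N) it stops when the force on the tool has changed by that much, and returns True; else False.
- r.movej(angles): joint-space move.
- command_gripper(opening, force=None): finger opening in m; force is the grip in N (None keeps the last); returns when the fingers have stopped.
- r.hold(seconds).
- r.solve_ik(position, orientation): joint angles nearest the present ones, or None.
- r.read_state(): the state.
- optics.get_image(name): name is "scene" or "top" or "wrist"; returns (picture, depth): 400x640x3 uint8, red, green, blue; 400x640 float32, m along the optical axis (not along the pixel's ray), 0 where there is no reading.
- optics.camera_model(name): a dict with "K" (3x3 intrinsics, pixels), "R" (3x3) and "t" (3): a world point X has camera coordinates R X + t; the wrist camera has in their place "tool_from_camera" (4x4, takes a point from camera to tool coordinates, whose origin is the TCP and whose axes are the flange's). Camera axes: x right, y down, z forward; pixel columns grow to the right and rows downward; lengths in m; the calibration is good to about 2 mm. A picture is of the moment at which its call begins: read the wrist's pose just before it. camera_model takes no time and is no camera call.
A pose or a line that the arm cannot do raises r.PlanningError and nothing moves.
- r.finish_job(): hands the job in; it is judged then, once.
The state is a dict: "time_s": time; "joint_positions": joint angles; "dq": joint speeds; "tau": joint torques, N m; "eef_pos": TCP position; "eef_rot": TCP orientation; "contact_force": force on the tool from outside, world axes, zero at the start; "torque": the same for the moment, N m; "grip_width": finger opening in m; "grip_force": force on a finger pad.
Only numpy, scipy, OpenCV 4.12 (cv2) and the standard library are available. Lean on these libraries where they do the work, as an engineer would, in place of code of your own. Each camera call takes 0.05 s, during which the arm holds its last target. There are 200 camera calls.

## Working session

There is one attempt and no reset: what is moved stays moved. The work goes in short steps, each a Python script; the robot and the scene stay as the last script left them, time stands still between calls to the robot, and variables do not carry over. Pictures are saved under pics/ and viewed, at most 10 in all, crops included, and the job is handed in when it is done.

```bash
mkdir -p pics; python3 - <<'E'
from workcell import r, command_gripper, optics
import cv2
for n in("scene","top"):
    p,d=optics.get_image(n); cv2.imwrite(f"pics/{n}0.png",p[:,:,::-1])
    import numpy as np
    np.savez(f"{n}0.npz",p=p,d=d)
    m=optics.camera_model(n); print(n,m)
print(r.read_state()["time_s"], r.read_state()["eef_rot"])
E
```

```text
scene {'K': array([[514.72380725,   0.        , 311.17336624],
       [  0.        , 514.72380725, 206.55059052],
       [  0.        ,   0.        ,   1.        ]]), 'R': array([[-0.86280252, -0.50551699, -0.00493733],
       [-0.38398357,  0.66166267, -0.64401795],
       [ 0.32882887, -0.55376446, -0.76499444]]), 't': array([0.40263328, 0.35766284, 1.04020025])}
top {'K': array([[427.86147649,   0.        , 331.7679342 ],
       [  0.        , 427.86147649, 198.68531743],
       [  0.        ,   0.        ,   1.        ]]), 'R': array([[-0.00925148, -0.99976897, -0.01940167],
       [-0.99016542,  0.01186778, -0.13939724],
       [ 0.13959529,  0.01792123, -0.99004646]]), 't': array([-0.11114581,  0.5352332 ,  1.00309583])}
0.1 [ 9.93177717e-01  1.16608575e-01  3.36792565e-05 -6.79154220e-04]
```

View pics/scene0.png

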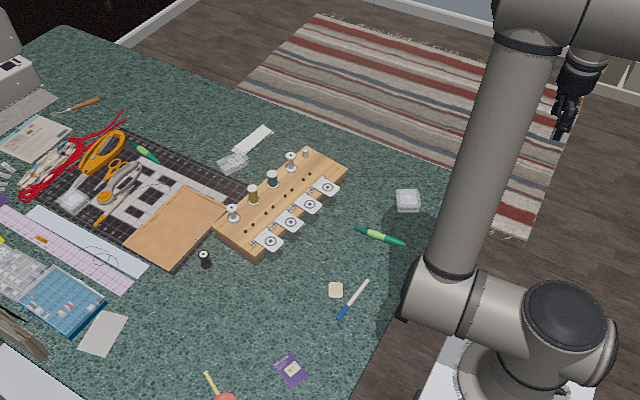

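View pics/top0.png

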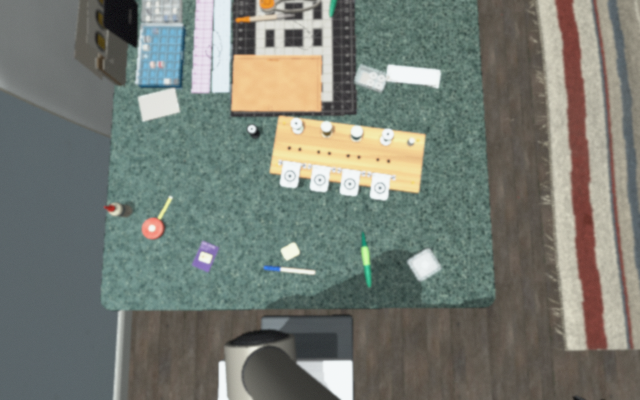

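Scene view: spools stand at (232,213) white, (252,194) mustard, (272,179) blue-grey, (291,160) white, and the thimble at (305,153). The black look-alike is at (205,258), off the rack. Top view: spools at (297,125), (327,128), (356,132), (387,135); tags at (290,175), (320,179), (349,183), (380,187). I'll check this in enlarged crops.

```bash
python3 - <<'E'
import numpy as np,cv2
s=np.load("scene0.npz")["p"][140:265,205:355,::-1]; t=np.load("top0.npz")["p"][110:205,265:430,::-1]
cv2.imwrite("pics/sc.png",cv2.resize(s,None,fx=4.8,fy=4.8,interpolation=2)); cv2.imwrite("pics/tc.png",cv2.resize(t,None,fx=4.8,fy=4.8,interpolation=2))
E
```

```text
(no output)
```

View pics/sc.png

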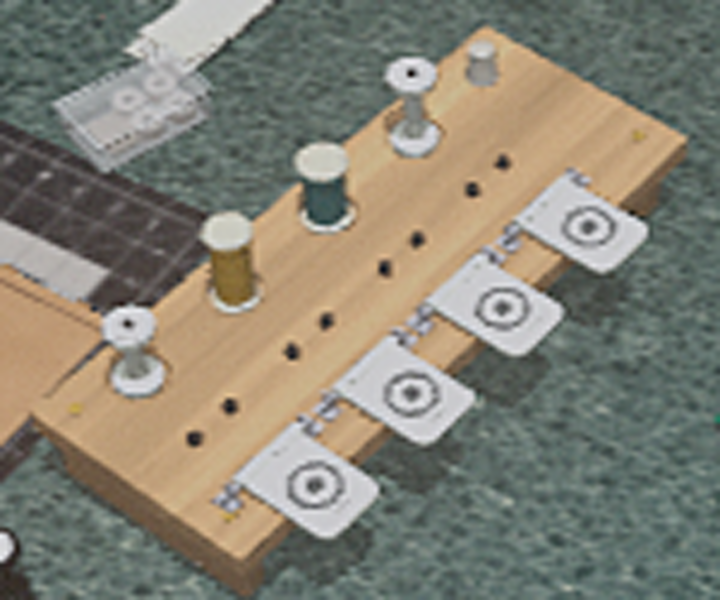

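View pics/tc.png

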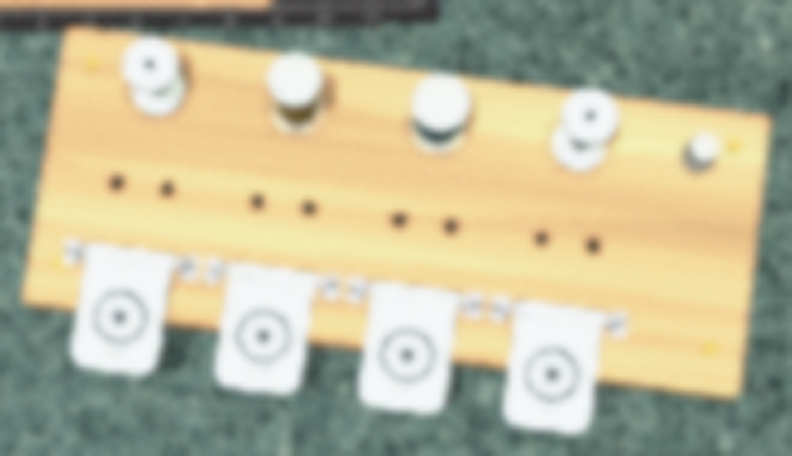

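Tags 1 and 4, the outermost, stand before bare spools: thin cores at crop (132,350) and (412,105). The middle two are wound, mustard and teal. All four tags lie ring face up. Look-alikes: the black spool at scene (205,258) is off the rack and not meant. Next I fit the rack pose from both views and test the IK for a 45° pitched fingertip path.

```bash
cat > h.py <<'E'
import numpy as np, json, os
from workcell import r, command_gripper, optics
from scipy.spatial.transform import Rotation as Ro
if os.path.exists("rack.json"):
    X,Y,YAW,HZ=json.load(open("rack.json"))
TY={1:.129,2:.057,3:-.015,4:-.087}
def world(p): return np.array([X,Y,HZ])+Ro.from_euler('z',YAW).apply([p[0]-0,p[1],p[2]])  # rack x,y; z above hinge
def pose(tag,phi,rho=.050,pitch=45,sgn=1,dx=0,dz=0):
    """TCP pose with fingertip's upper corner at polar (rho,phi deg) about the hinge of a tag"""
    a=np.radians(pitch); d=np.array([np.cos(a),0,-np.sin(a)]); u=np.array([np.sin(a),0,np.cos(a)])
    c=np.array([-.044-rho*np.cos(np.radians(phi))+dx,TY[tag],rho*np.sin(np.radians(phi))+dz])
    tcp=c-.011*u-r.tip_extent*d
    R=np.column_stack([sgn*u,np.cross(d,sgn*u),d])
    q=(Ro.from_euler('z',YAW)*Ro.from_matrix(R)).as_quat()
    return world(tcp),q
E
python3 - <<'E'
from h import *
from scipy.optimize import least_squares
S={'scene':((205,140),{'c':[(-72,-180,685,142),(72,-180,487,27),(-72,180,245,557),(72,180,35,413)],'r':[(315,485),(411,394),(503,308),(588,228)]}),
   'top':((265,110),{'c':[(-72,180,22,302),(-72,-180,740,398),(72,180,65,27),(72,-180,770,115)],'r':[(120,317),(263,336),(407,355),(552,374)]})}
def proj(n,P):
    m=optics.camera_model(n); c=P@m['R'].T+m['t']; q=c@m['K'].T; return q[:,:2]/q[:,2:]
def res(v,split=False):
    x,y,yaw,zs,zt,rx=v; out=[]
    for n,(o,k) in S.items():
        c=np.array(k['c'],float)
        P=np.column_stack([c[:,:2]/1000,np.full(4,zs)]); T=np.array([[rx,TY[i],zt] for i in (1,2,3,4)])
        W=Ro.from_euler('z',yaw).apply(np.vstack([P,T]))+[x,y,0]
        pix=np.vstack([c[:,2:],np.array(k['r'],float)]); pix=(pix+.5)/4.8-.5+o
        out.append(proj(n,W)-pix)
    return np.array(out) if split else np.concatenate(out).ravel()
s=least_squares(res,[.6,0,-.1,.056,.065,-.075]); print(s.x.round(4),np.abs(s.fun).max()); print(res(s.x,True).round(1).tolist())
x,y,yaw,zs,zt,rx=s.x
json.dump([x,y,yaw,.063],open("rack.json","w"))
print(r.tip_extent,optics.camera_model("wrist")["tool_from_camera"].round(3).tolist())
E
python3 - <<'E'
from h import *
for t in (1,4):
  for sg in (1,-1):
    for pi in (30,45,55):
      print(t,sg,pi,[None if (q:=r.solve_ik(*pose(t,ph,pitch=pi,sgn=sg))) is None else np.round(q,2).tolist() for ph in (-30,45,110)])
E
```

```text
[ 0.6412 -0.156  -0.1463  0.0556  0.0642 -0.0741] 1.1637987413427027
[[[0.6, -1.0], [-0.5, -0.4], [-0.7, 1.0], [-1.2, 0.0], [-0.0, 0.1], [0.1, 0.1], [-0.2, 0.0], [-0.0, -0.3]], [[0.3, 0.2], [-0.3, -0.0], [0.5, 0.5], [-0.1, 0.8], [0.2, 0.1], [0.2, 0.1], [0.2, 0.1], [0.2, 0.1]]]
0.025 [[-0.001, -0.95, -0.311, 0.081], [1.0, -0.001, -0.001, 0.0], [0.0, -0.311, 0.95, -0.117], [0.0, 0.0, 0.0, 1.0]]
1 1 30 [[-0.17, 0.85, 2.41, 3.11, 1.16, -1.57], [-0.17, 0.64, 2.39, 3.11, 0.94, -1.57], [-0.17, 0.62, 2.25, 3.11, 0.77, -1.56]]
1 1 45 [[-0.17, 0.63, 2.28, 3.11, 0.56, -1.56], [-0.17, 0.46, 2.24, 3.09, 0.35, -1.54], None]
1 1 55 [None, None, None]
1 -1 30 [[-0.17, 0.85, 2.41, 3.11, 1.16, 1.57], [-0.17, 0.64, 2.39, 3.11, 0.94, 1.57], [-0.17, 0.62, 2.25, 3.11, 0.77, 1.58]]
1 -1 45 [[-0.17, 0.63, 2.28, 3.11, 0.56, 1.58], [-0.17, 0.46, 2.24, 3.09, 0.35, 1.6], None]
1 -1 55 [None, None, None]
4 1 30 [[-0.85, 0.83, 2.33, 2.45, 1.07, -1.59], [-0.83, 0.65, 2.32, 2.37, 0.91, -1.43], [-0.74, 0.63, 2.19, 2.39, 0.79, -1.32]]
4 1 45 [[-0.76, 0.64, 2.22, 2.29, 0.57, -1.27], [-0.75, 0.49, 2.18, 2.01, 0.46, -0.94], [-0.68, 0.51, 2.04, 1.87, 0.39, -0.72]]
4 1 55 [[-0.7, 0.57, 2.11, 1.79, 0.32, -0.71], [-0.69, 0.44, 2.05, 1.24, 0.32, -0.12], [-0.63, 0.48, 1.91, 0.97, 0.33, 0.22]]
4 -1 30 [[-0.85, 0.83, 2.33, 2.45, 1.07, 1.55], [-0.83, 0.65, 2.32, 2.37, 0.91, 1.71], [-0.74, 0.63, 2.19, 2.39, 0.79, 1.83]]
4 -1 45 [[-0.76, 0.64, 2.22, 2.29, 0.57, 1.87], [-0.75, 0.49, 2.18, 2.01, 0.46, 2.2], [-0.68, 0.51, 2.04, 1.87, 0.39, 2.43]]
4 -1 55 [[-0.7, 0.57, 2.11, 1.79, 0.32, 2.43], [-0.69, 0.44, 2.05, 1.24, 0.32, 3.02], [-0.63, 0.48, 1.91, 0.97, 0.33, -2.93]]
```

```bash
python3 - <<'E'
from h import *
import cv2
P=35
command_gripper(0.0,20); print("tip",r.tip_extent)
j=list(r.read_state()["joint_positions"])
pre=pose(1,-30,.052,P,1,-.07,.04)
seq=[r.solve_ik(*pose(t,f,.052,P)) for t in (1,4) for f in (-30,0,30,60,90,115)]
print([None if q is None else np.round(q,2).tolist() for q in seq])
qp=r.solve_ik(*pre); hi=r.solve_ik(*pose(1,-30,.052,P,1,-.07,.16)); print(np.round(qp,2), hi)
k=list(j); k[3]=hi[3]; k[5]=hi[5]
r.movej(k); print(r.read_state()["eef_pos"],r.read_state()["time_s"])
r.movej(list(hi)); r.move_straight(*pre)
s=r.read_state(); print(s["time_s"],s["eef_pos"],pre[0],s["contact_force"],s["grip_width"])
a=optics.get_image("scene")[0]; b=optics.get_image("wrist")[0]
a=cv2.resize(a[130:290,200:456],(640,400),interpolation=2)
cv2.imwrite("pics/pre.png",cv2.resize(np.vstack([a,b]),(480,600))[:,:,::-1])
E
```

```text
tip 0.025
[[-0.17, 0.77, 2.38, 3.11, 0.97, -1.57], [-0.17, 0.68, 2.4, 3.11, 0.9, -1.57], [-0.17, 0.6, 2.37, 3.11, 0.79, -1.56], [-0.17, 0.54, 2.32, 3.11, 0.68, -1.56], [-0.17, 0.54, 2.25, 3.11, 0.6, -1.56], [-0.17, 0.57, 2.19, 3.11, 0.58, -1.56], [-0.83, 0.76, 2.31, 2.43, 0.9, -1.51], [-0.84, 0.68, 2.33, 2.38, 0.86, -1.46], [-0.83, 0.6, 2.3, 2.33, 0.79, -1.36], [-0.79, 0.56, 2.25, 2.29, 0.71, -1.26], [-0.75, 0.55, 2.19, 2.28, 0.66, -1.2], [-0.72, 0.58, 2.13, 2.29, 0.63, -1.18]]
[-0.18  0.66  2.57  3.11  1.05 -1.57] [-0.18178059  0.17289215  2.45700182  3.07457014  0.44881462 -1.53075201]
[ 0.15435702 -0.66895819  0.78378311] 3.4667
7.7333 [ 0.47637814 -0.00142664  0.08265727] [ 0.47619632 -0.00132557  0.08232874] [0.56048389 0.19589543 1.05444714] -4.575509606107375e-05
```

View pics/pre.png

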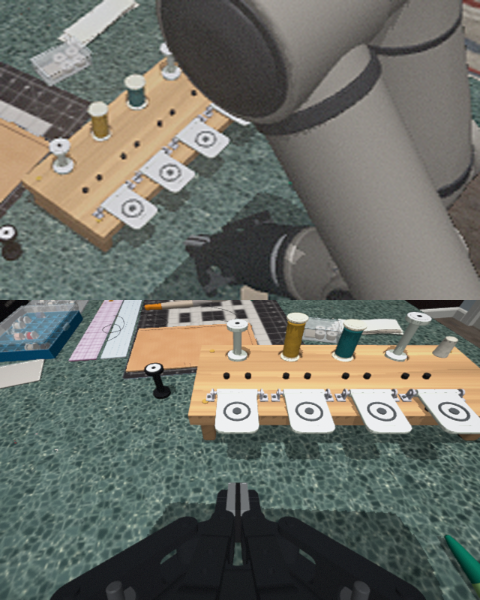

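The picture shows the closed fingertip (wrist view 238,485) lined up with tag 1 (ring at 237,411), with space clear around it. I'll sweep tag 1.

```bash
cat >> h.py <<'E'
def flip(t,P=35,rho=.052):
    f0=r.read_state()["contact_force"]
    if r.move_straight(*pose(t,-30,rho,P),speed=.1,max_force=8): return "blocked at entry"
    for f in (-10,10,30,50,70,90,105,118):
        hit=r.move_straight(*pose(t,f,rho,P),speed=.07,max_force=12)
        s=r.read_state(); print(f,hit,np.round(s["contact_force"]-f0,1),round(s["time_s"],2))
        if hit: return "blocked"
    return r.move_straight(*pose(t,118,rho,P,1,-.10,.06),speed=.15)
E
python3 - <<'E'
from h import *
import cv2
print(flip(1))
a=optics.get_image("scene")[0]; b=optics.get_image("wrist")[0]
a=cv2.resize(a[130:290,200:456],(640,400),interpolation=2)
cv2.imwrite("pics/f1.png",cv2.resize(np.vstack([a,b]),(480,600))[:,:,::-1])
E
```

```text
-10 False [0.9 0.1 0.7] 9.2
10 False [0.1 1.5 0.4] 9.61
30 False [0.1 0.3 0. ] 10.02
50 False [ 1.1  0.7 -0.7] 10.43
70 False [ 0.2 -0.1  0. ] 10.83
90 False [ 0.   1.  -0.1] 11.24
105 False [0.8 0.5 0.4] 11.58
118 False [0.6 0.3 0.2] 11.9
False
```

View pics/f1.png

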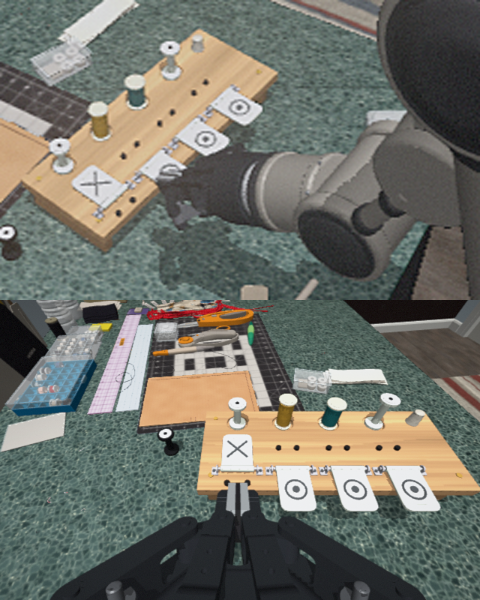

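Tag 1 lies over with its cross up (scene crop 96,186; wrist 238,449), and tags 2–4 still show rings. Next is tag 4, via a raised pose.

```bash
python3 - <<'E'
from h import *
import cv2
r.move_straight(*pose(4,-30,.052,35,1,-.08,.15),speed=.2)
r.move_straight(*pose(4,-30,.052,35,1,-.07,.04),speed=.12)
print(flip(4))
r.move_straight(*pose(4,118,.052,35,1,-.13,.12),speed=.2)
print(r.read_state()["time_s"])
a=optics.get_image("scene")[0]; b=optics.get_image("wrist")[0]
a=cv2.resize(a[130:290,200:456],(640,400),interpolation=2)
cv2.imwrite("pics/f4.png",cv2.resize(np.vstack([a,b]),(480,600))[:,:,::-1])
E
```

```text
-10 False [ 0.2 -0.8 -0.1] 16.62
10 False [ 0.6 -0.2  0.6] 17.02
30 False [ 0.9  0.6 -0.2] 17.43
50 False [ 0.3 -0.4  0. ] 17.84
70 False [0.5 0.1 0.3] 18.25
90 False [ 0.  -0.3  0.7] 18.66
105 False [-0.4 -1.1  1.1] 19.0
118 False [ 1.  -0.1  0.2] 19.32
False
20.725
```

View pics/f4.png

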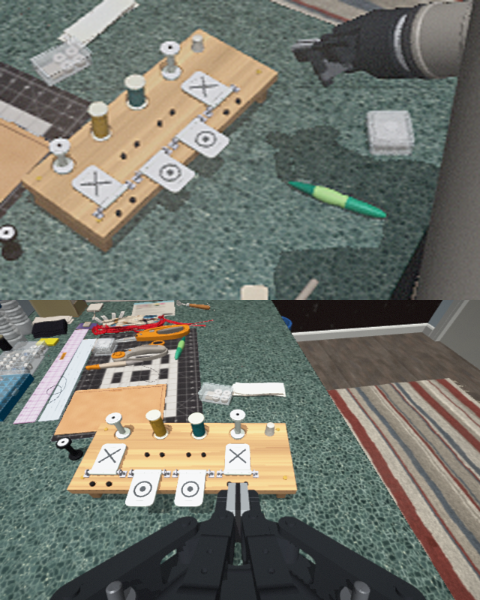

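Tags 1 and 4 both lie flat with their crosses up (scene crop 96,186 and 205,88). Tags 2 and 3 still show rings, nothing else has moved, and the robot is clear.

```bash
python3 -c "
from workcell import r
r.hold(0.5); print(r.finish_job())"
```

```text
the job is handed in; nothing more can be done
None
```

I turned over tags 1 and 4, the ones in front of the two bare spools. Both lie flat with their cross faces up, everything else looks undisturbed in the last pictures, and I handed the job in at about 21 s.

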